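# Set the draw plate and uncouple the drawbench tongue

### The arm

A 6-joint arm with a two-finger parallel gripper is mounted at the origin on the work surface. World frame = base frame: x ahead of the robot, y to its left, z up, the work surface at z = 0. Lengths are in m, angles in rad, forces in N, time in s.
With the tool pointing down it reaches from about 0.3 to 0.875 m from the base axis. Payload 6.4 kg.
Tool frame: the origin (TCP) lies on the centre line of the jaws, within the pads' length; the fingertips stand 25 mm ahead of it and the grasp point (between the pads) lies 6 mm ahead of it (ctrl.tip_reach is the distance from the TCP to the fingertips, in m); z points along the fingers, y is the line along which they close (so a half turn about z gives the same grasp; the last joint's range is limited). The gripper opens to 85 mm and grips with 20 to 120 N. Pads are 22 mm wide; open, the fingers measure 114 mm over their backs; the gripper's body (76 mm by 85 mm) begins 54 mm behind the grasp point. The pads swing forward as they close: fully open they stand 13 mm farther back than shut.
Start: joints at [-1.34, 0.181, 1.607, -0, 1.354, -0.206], TCP at [0.243, -0.521, 0.256] pointing down, gripper open.
Joint ranges: [-2.99, 2.99], [-0.89, 2.07], [0.3, 2.58], [-1.14, 4.28], [0, 2.63], [-3.12, 3.12]. Speed limits (rad/s): [2.57, 2.57, 3.01, 3.14, 3.14, 3.14].

### API

Orientations are given as a unit quaternion [w, x, y, z].
In Python, from bench import ctrl gives the robot as it stands.
- The arm moves only by the tool servo_tool, never from a script. Its argument "motion" is a list that holds one entry, the list of rows, each a list of 5 numbers: the shift along the tool's x, y, z in cm, then the turn about the tool's z in degrees, then the closure, from -1 (fully open) to 1 (shut). In form: [[[dx, dy, dz, twist, claw], ...]]. A call has 1 to 5 rows; each row is the pose to reach, as a shift and turn from the pose commanded when the call began, along the tool's axes at that moment; what a row does not reach only later rows make up. A row lasts 1/10 s, in which the tool goes at most 50 mm and 8.59 degrees, less where a joint would pass 70% of its speed; a pose out of reach is approached as far as the arm can. A call with a gripper value outside its range is refused whole. The fingers move at their own pace and stop on an object; the grip force is fixed at half the most. Time passes only in rows, so rows that repeat a pose let the fingers close. It gives the time, the measured TCP pose, the force, the opening and the grip force at its end, in the units of the state.
- ctrl.get_obs(): the state, without advancing time (a new reading comes with each control period).
- ctrl.camera(name): name is "scene" or "side" or "wrist"; returns a dict with "pixels" (384x512x3 uint8, red, green, blue), "depth" (384x512 float32, m along the optical axis (not along the pixel's ray), 0 where there is no reading), "fx", "fy", "cx", "cy" (pixels), "R" (3x3) and "t" (3): a world point X has camera coordinates R X + t; the wrist camera has in their place "hand_eye" (4x4, takes a point from camera to tool coordinates, whose origin is the TCP and whose axes are the flange's). Camera axes: x right, y down, z forward; pixel columns grow to the right and rows downward; lengths in m; the calibration is good to about 2 mm. A picture is of the moment at which its call begins: read the wrist's pose just before it.
- ctrl.hand_in(): hands the job in; it is judged then, once.
The state is a dict: "time_s": time; "q": joint angles; "dq": joint speeds; "joint_efforts": joint torques, N m; "eef_pos": TCP position; "eef_rot": TCP orientation; "wrist_force": force on the tool from outside, world axes, zero at the start; "torque": the same for the moment, N m; "opening": opening from 0.0 (shut) to 1.0 (fully open); "grasp_force": force on a finger pad.
Only numpy, scipy, OpenCV 4.12 (cv2) and the standard library are available. Lean on these libraries where they do the work, as an engineer would, in place of code of your own. Each camera call takes 0.05 s, during which the arm holds its last target. There are 200 camera calls.

### The job

Get the little drawbench ready for the next wire: take the steel draw plate out of its wooden stand, slide it upright all the way down into the slot of the drawbench head and let go of it. Then pull the tongue's spring latch sideways, lift the tongue off the ball with it, and finish while still holding the tongue up in the gripper, its cup a good 3 cm above the ball, so that a workmate can run the puller back. Leave the other things on the bench where they are.

Things in the scene. Friction and masses are not known exactly. Their poses are not given: they have to be found in the camera images.
- drawbench: Fixed grey rail 90 mm wide (x), 30 mm high, origin at table height below it. y runs along it to the slotted head (150 by 50 mm, y = +175 mm, top 66 mm above the table), roughly the robot's left; x points away from the robot. Then: tongue hinge block (axis along x at y = +50, 65 mm up; top 76), ball at y = -150, winch box (y = -200 to -244, top 74), handwheel (y = -266, top 95).
- slot (a point): Centre of the slot's floor in the head, 30 mm above the table. The slot is an upright well open at the top, 114 mm long (drawbench x), 12 mm wide (drawbench y), 36 mm deep, upper edges chamfered 3 mm. The plate is fully home when its underside rests on this floor; 24 mm of it then stick out.
- drawplate: Loose steel draw plate with two rows of small dark holes, a flat slab 110 mm long (its x) by 10 mm thick (its y) by 60 mm high (its z), about 0.45 kg. Origin at the centre of its underside. It starts upright in the stand; either way round fits the slot.
- stand: Fixed wooden block 146 mm (its x) by 54 by 28 mm high with a slot along x in which the draw plate stands, its underside 10 mm and its top 70 mm above the table; its upper 42 mm are free to grip across the thickness. Origin at the centre of the block's underside, on the table.
- ball (a point): Centre of the steel ball (28 mm diameter) on a thin stud fixed to the rail, 60 mm above the table.
- tongue: Steel bar 22 mm wide, hinged to the drawbench, lying along its rail; at its free end, 200 mm from the hinge, a dark cup (48 by 50 mm, top 85 mm above the table) over the ball. Swings up at most 0.8 rad; falls back by its weight (about 4 N at the cup) if let go. The latch locks it down. Origin on the hinge axis; at rest its axes are the drawbench's.
- coupler (a point): Centre of the cup at the tongue's free end; at the ball's centre when coupled. The cup's rim lies 10 mm below this point, so the rim is 3 cm above the top of the ball when this point is 54 mm higher than at the start (tongue up about 0.27 rad).
- latch (a joint): Travel (m) of the spring latch on the cup: 0 locked (fork under the ball), growing towards drawbench -x (the robot) when pulled, stop at 0.016. Clear of the ball from 0.010; pull 0.012 to 0.015. The spring needs 4 N at 0, 9 N at 0.014, and shuts it if let go: lift the tongue by the latch while keeping it pulled. Shut, it blocks lifting.
- latch_grip (a point): Middle of the top edge of the latch's upright handle tab, 115 mm above the table, 50 mm to drawbench -x of the ball's centre. The tab is 12 mm thick (drawbench x, the pull direction) and 26 mm wide (y); its upper 30 mm stand free above the cup, to pinch from above. Moves with latch and tongue.
- bangle: Bystander: aluminium bangle, 68 mm across, 12 mm high, lying in front of the drawbench. Origin at the centre of its underside.
- screwdriver: Bystander: screwdriver 170 mm long lying in front of the drawbench. Origin under its middle.
- dish: Bystander: small round steel dish, 70 mm across, 22 mm high, beside the stand.
- spool: Bystander: black spool, 44 mm across, 32 mm high, behind the tongue.
- pitch_bowl: Bystander: dark bowl 100 mm across, 45 mm high, near the robot on its right.
- wood_block: Bystander: wooden block 90 by 60 by 35 mm, on the right.
Mind the look-alikes: they are no part of the job. Leave any pink look-alike of the drawplate alone.

How it is judged:
By the outcome, as a careful person would: the job done as asked, in the order asked, and still so for the second after the job is handed in, while the arm keeps its last pose, push and grip.
It also fails if it takes over 46 s, if anything falls off the work surface, if the arm or the gripper's body presses on something with over 40 N, if the wrist force passes 120 N, or if a joint passes its speed limit or range.

## Working session

There is one attempt and no reset: what is moved stays moved. The work goes in short steps, Python scripts to look and compute and a tool call to move; the robot and the scene stay as the last step left them, time stands still between calls to the robot, and variables do not carry over. Pictures are saved under pics/ and viewed, at most 10 in all, crops included, and the job is handed in when it is done.

Besides the shell and the picture viewer there is one more tool, called as name(argument=value, ...) on one line, values as JSON. servo_tool: Moves the arm, as the interface text tells. Its arguments: {"type":"object","properties":{"motion":{"type":"array"}},"required":["motion"]}

```bash
ls; mkdir -p pics
cat > h.py <<'E'
import numpy as np, cv2
from bench import ctrl
from scipy.spatial.transform import Rotation as Ro
def rot(q): return Ro.from_quat([q[1],q[2],q[3],q[0]]).as_matrix()
def cloud(name):
    o=ctrl.get_obs(); c=ctrl.camera(name); d=c["depth"]
    v,u=np.mgrid[:d.shape[0],:d.shape[1]]
    P=np.stack([(u-c["cx"])/c["fx"]*d,(v-c["cy"])/c["fy"]*d,d],-1)
    if "hand_eye" in c:
        H=np.array(c["hand_eye"]); P=P@H[:3,:3].T+H[:3,3]; P=P@rot(o["eef_rot"]).T+o["eef_pos"]
    else: P=(P-c["t"])@np.array(c["R"])
    P[d<=0]=np.nan
    return c["pixels"],P,c
def save(n,p): cv2.imwrite("pics/"+n,cv2.resize(p[...,::-1],None,fx=1.5,fy=1.5))
E
python3 - <<'E'
from h import *
for n in ["scene","side"]:
    p,P,c=cloud(n); save(n+"0.png",p); np.savez(n+"0.npz",p=p,P=P)
o=ctrl.get_obs(); print(o, ctrl.tip_reach)
E
```

```text
pics
{'time_s': 0.1, 'q': array([-1.34026780e+00,  1.81456722e-01,  1.60789846e+00,  2.14428086e-05,
        1.35382955e+00, -2.06299799e-01]), 'dq': array([ 0.00100653, -0.00250764, -0.00315021,  0.00078305,  0.000683  ,
        0.00024928]), 'joint_efforts': array([-1.43294787e-04, -4.45879698e+01, -3.52236307e+01, -2.07762905e-04,
        4.21397213e-03, -6.25778554e-06]), 'eef_pos': array([ 0.24317832, -0.52053909,  0.25548448]), 'eef_rot': array([-7.96104283e-04,  9.76242491e-01,  2.16679404e-01,  8.24199598e-07]), 'wrist_force': array([0.06359112, 0.1799719 , 0.02793913]), 'torque': array([ 0.02720323, -0.00623859,  0.03440749]), 'grasp_force': 0.0, 'opening': 1.0001110681412775} 0.025
```

View pics/scene0.png

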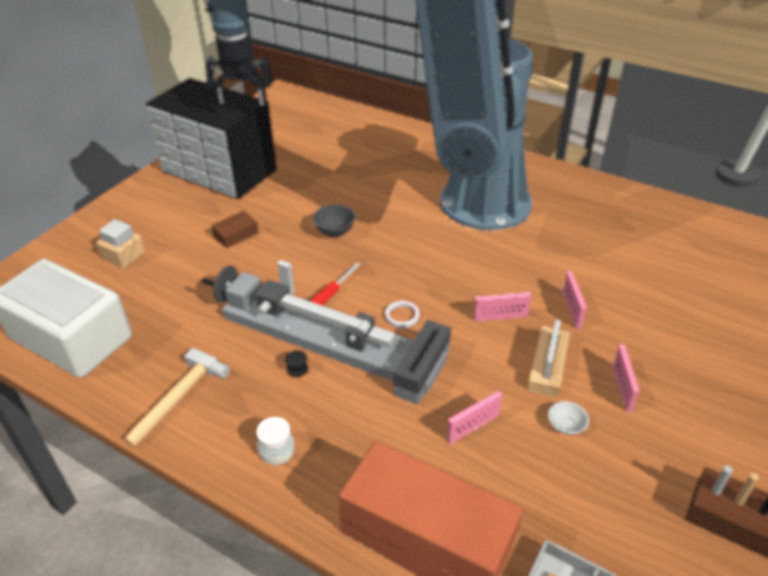

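View pics/side0.png

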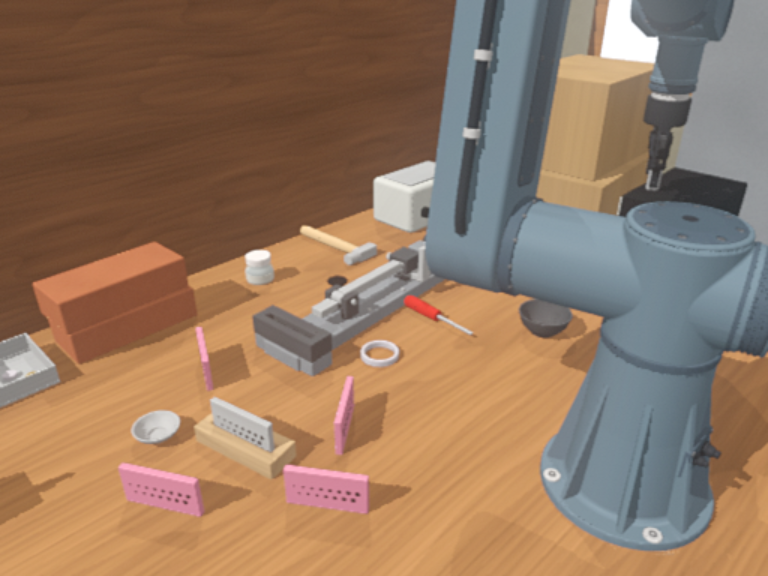

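The scene view shows the plate in its stand at about (553,348), the slotted head at (425,350), and the latch tab at (286,275). The pink look-alikes stand around the stand. Next I measure these from the depth image.

```bash
cat > m.py <<'E'
from h import *
def rect(X):
    r=cv2.minAreaRect(X[:,:2].astype(np.float32)*1000); b=cv2.boxPoints(r)
    e=b[1]-b[0]; f=b[2]-b[1]; l=e if np.hypot(*e)>np.hypot(*f) else f
    return np.round(r[0],1),np.round(r[1],1),round(float(np.degrees(np.arctan2(l[1],l[0]))%180),2)
for n in ["scene","side"]:
    d=np.load(n+"0.npz");P=d["P"];p=d["p"].astype(int)
    v,u=np.mgrid[:384,:512];u=u*1.5;v=v*1.5
    def sel(b,z0,z1): 
        m=(u>b[0])&(u<b[2])&(v>b[1])&(v<b[3])&(P[...,2]>z0)&(P[...,2]<z1); return P[m],p[m]
    B=dict(scene=dict(plate=(530,310,575,395),head=(385,315,460,405),tab=(272,255,298,298),tongue=(255,260,380,350)),
           side=dict(plate=(190,390,285,475),head=(245,300,340,375),tab=(405,235,440,285),tongue=(300,240,440,325)))[n]
    for k,(z0,z1) in dict(plate=(.035,.08),head=(.058,.075),tab=(.09,.125)).items():
        X,c=sel(B[k],z0,z1)
        if len(X)<8: print(n,k,len(X));continue
        print(n,k,len(X),rect(X),"z",np.percentile(X[:,2],[2,50,98]).round(4),"mean",X.mean(0).round(4))
    X,c=sel(B["plate"],.063,.08)
    if len(X)>8: print(n,"platetop",len(X),rect(X),X.mean(0).round(4))
    X,c=sel(B["plate"],.018,.034); print(n,"stand",len(X),rect(X),np.median(X[:,2]))
    X,c=sel(B["head"],-.01,.05)
    print(n,'slot pts',len(X))
E
python3 m.py
```

```text
scene plate 141 (array([425.8, 327.8]), array([111.1,  10. ]), 13.17) z [0.0378 0.0698 0.0746] mean [0.4383 0.3308 0.0661]
scene head 755 (array([564.4, 104.2]), array([157.4, 104.5]), 4.97) z [0.0591 0.0661 0.0706] mean [0.5673 0.1277 0.0658]
scene tab 78 (array([ 563.8, -189.3]), array([68.4, 25.4]), 18.27) z [0.0902 0.1067 0.1175] mean [ 0.5451 -0.1945  0.1055]
scene platetop 112 (array([425.6, 327.9]), array([110.7,   9.8]), 13.17) [0.429  0.3287 0.0705]
scene stand 643 (array([392. , 321.3]), array([220.9,  57.2]), 11.42) 0.028666253027149414
scene slot pts 2084
side plate 630 (array([386.7, 330.9]), array([ 35.4, 181.1]), 179.52) z [0.0359 0.0573 0.0708] mean [0.4165 0.3326 0.0564]
side head 742 (array([565.9,  88.3]), array([153.9, 145.2]), 5.55) z [0.0586 0.0649 0.0682] mean [0.5571 0.1226 0.0644]
side tab 35 (array([ 541.4, -189.1]), array([ 9.7, 20.7]), 128.88) z [0.0904 0.1055 0.115 ] mean [ 0.5378 -0.1851  0.1042]
side platetop 240 (array([423., 331.]), array([109.8,  11.6]), 13.07) [0.4188 0.3311 0.0681]
side stand 890 (array([422.6, 330.4]), array([147.8,  57.6]), 12.85) 0.02714593782060455
side slot pts 2104
```

```bash
cat >> h.py <<'E'
def go(x,y,z,yaw,R=None,p=None):
    "shift cm along current tool axes + twist deg to reach TCP xyz, tool-x yaw deg"
    o=ctrl.get_obs(); R=rot(o["eef_rot"]); d=R.T@(np.array([x,y,z])-o["eef_pos"])
    y0=np.degrees(np.arctan2(R[1,0],R[0,0])); print("shift",(d*100).round(2),"twist",round((y0-yaw+180)%360-180,2),"t",round(o["time_s"],2),"F",o["wrist_force"].round(1),"q",o["q"].round(2), "pos",o["eef_pos"].round(4),"yaw",round(y0,2),"tilt",R[2].round(4),"open",round(o["opening"],3),"gf",round(o["grasp_force"],1))
E
python3 - <<'E'
from h import *
go(.48,-.1,.26,13.1); go(.43,.30,.22,13.1)
E
```

```text
shift [ 39.25 -28.09  -0.39] twist 11.93 t 0.1 F [0.1 0.2 0. ] q [-1.34  0.18  1.61  0.    1.35 -0.21] pos [ 0.2432 -0.5205  0.2555] yaw 25.03 tilt [ 3.0e-04 -1.6e-03 -1.0e+00] open 1.0 gf 0.0
shift [ 51.64 -66.44   3.67] twist 11.93 t 0.1 F [0.1 0.2 0. ] q [-1.34  0.18  1.61  0.    1.35 -0.21] pos [ 0.2432 -0.5205  0.2555] yaw 25.03 tilt [ 3.0e-04 -1.6e-03 -1.0e+00] open 1.0 gf 0.0
```

servo_tool(motion=[[[39.2, -28.1, -0.4, 11.9, -1], [39.2, -28.1, -0.4, 11.9, -1], [39.2, -28.1, -0.4, 11.9, -1], [39.2, -28.1, -0.4, 11.9, -1], [39.2, -28.1, -0.4, 11.9, -1]]])

```text
time_s: 0.6
eef_pos: [0.3662, -0.3011, 0.2581]
eef_rot: [-0.0, 0.993, 0.114, -0.0]
wrist_force: [1.0, 0.8, -0.4]
opening: 0.997
grasp_force: 0.0
```

```bash
python3 -c "
from h import *
go(.48,.0,.25,13.1)
go(.43,.30,.22,13.1)"
```

```text
shift [ 17.91 -26.75   0.82] twist -0.01 t 0.6 F [ 1.   0.8 -0.4] q [-0.94 -0.05  1.85  0.    1.34  0.4 ] pos [ 0.3662 -0.3011  0.2581] yaw 13.09 tilt [ 0.e+00 -4.e-04 -1.e+00] open 0.997 gf 0.0
shift [ 19.83 -57.1    3.83] twist -0.01 t 0.6 F [ 1.   0.8 -0.4] q [-0.94 -0.05  1.85  0.    1.34  0.4 ] pos [ 0.3662 -0.3011  0.2581] yaw 13.09 tilt [ 0.e+00 -4.e-04 -1.e+00] open 0.997 gf 0.0
```

servo_tool(motion=[[[17.9, -26.7, 0.8, 0, -1], [17.9, -26.7, 0.8, 0, -1], [17.9, -26.7, 0.8, 0, -1], [17.9, -26.7, 0.8, 0, -1], [17.9, -26.7, 0.8, 0, -1]]])

```text
time_s: 1.1
eef_pos: [0.4543, -0.0672, 0.252]
eef_rot: [0.0, 0.993, 0.114, 0.0]
wrist_force: [0.3, -0.2, 0.6]
opening: 0.999
grasp_force: 0.0
```

```bash
python3 -c "
from h import *
go(.48,.05,.27,13.1)
p,P,c=cloud('wrist');print(np.array(c['hand_eye']).round(3),c['fx']); save('w0.png',p);np.savez('w0.npz',p=p,P=P)"
```

```text
shift [  5.17 -10.83  -1.8 ] twist 0.02 t 1.1 F [ 0.3 -0.2  0.6] q [-0.41 -0.08  1.89 -0.    1.33  0.94] pos [ 0.4543 -0.0672  0.252 ] yaw 13.12 tilt [ 1.e-04  1.e-04 -1.e+00] open 0.999 gf 0.0
[[ 0.001 -0.954 -0.301  0.078]
 [ 1.     0.001 -0.     0.001]
 [ 0.    -0.301  0.954 -0.117]
 [ 0.     0.     0.     1.   ]] 305.3255482682156
```

View pics/w0.png

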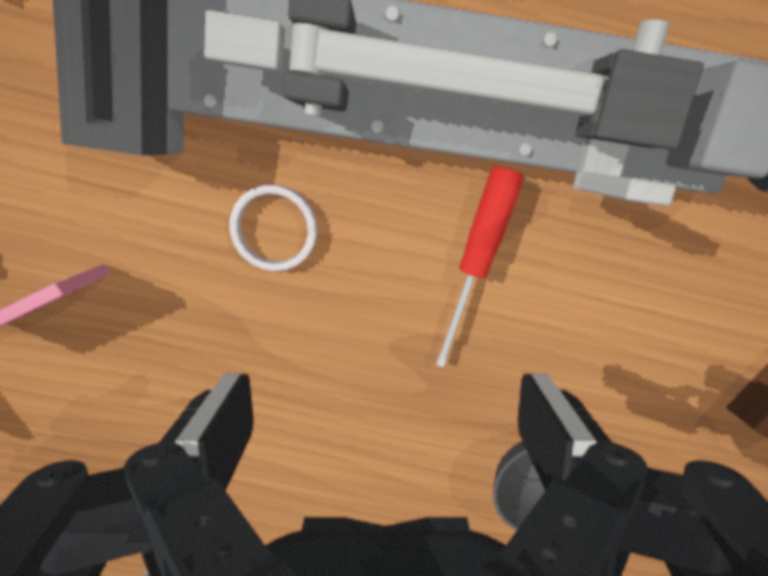

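The wrist view shows the head's slot at (100,60), the tongue running to the cup at (650,100) and the latch tab at (630,190). I fit the bench pose from these.

Run:
```python
from h import *
from m import rect
d=np.load("w0.npz");P=d["P"];v,u=np.mgrid[:384,:512];u=u*1.5;v=v*1.5
def s(b,z0,z1):
    m=(u>b[0])&(u<b[2])&(v>b[1])&(v<b[3])&(P[...,2]>z0)&(P[...,2]<z1); return P[m]
for k,b,z0,z1 in [("cuptop",(570,30,720,170),.079,.092),("tabtop",(560,160,700,215),.107,.122),("tongue",(320,20,595,115),.055,.09),("headtop",(40,0,200,160),.058,.075),("plateau",(40,0,145,160),.063,.07),("slotfloor",(84,0,116,130),.02,.05)]:
    X=s(b,z0,z1); 
    if len(X)<6: print(k,len(X)); continue
    print(k,len(X),rect(X),X.mean(0).round(4),np.percentile(X[:,2],[3,97]).round(4))
```

```text
scene plate 141 (array([425.8, 327.8]), array([111.1,  10. ]), 13.17) z [0.0378 0.0698 0.0746] mean [0.4383 0.3308 0.0661]
scene head 755 (array([564.4, 104.2]), array([157.4, 104.5]), 4.97) z [0.0591 0.0661 0.0706] mean [0.5673 0.1277 0.0658]
scene tab 78 (array([ 563.8, -189.3]), array([68.4, 25.4]), 18.27) z [0.0902 0.1067 0.1175] mean [ 0.5451 -0.1945  0.1055]
scene platetop 112 (array([425.6, 327.9]), array([110.7,   9.8]), 13.17) [0.429  0.3287 0.0705]
scene stand 643 (array([392. , 321.3]), array([220.9,  57.2]), 11.42) 0.028666253027149414
scene slot pts 2084
side plate 630 (array([386.7, 330.9]), array([ 35.4, 181.1]), 179.52) z [0.0359 0.0573 0.0708] mean [0.4165 0.3326 0.0564]
side head 742 (array([565.9,  88.3]), array([153.9, 145.2]), 5.55) z [0.0586 0.0649 0.0682] mean [0.5571 0.1226 0.0644]
side tab 35 (array([ 541.4, -189.1]), array([ 9.7, 20.7]), 128.88) z [0.0904 0.1055 0.115 ] mean [ 0.5378 -0.1851  0.1042]
side platetop 240 (array([423., 331.]), array([109.8,  11.6]), 13.07) [0.4188 0.3311 0.0681]
side stand 890 (array([422.6, 330.4]), array([147.8,  57.6]), 12.85) 0.02714593782060455
side slot pts 2104
cuptop 3540 (array([ 590.1, -193.1]), array([48.4, 50.9]), 94.8) [ 0.5901 -0.1918  0.0843] [0.0819 0.0858]
tabtop 513 (array([ 540.2, -197.3]), array([11.9, 26.6]), 94.72) [ 0.5401 -0.1957  0.1138] [0.1088 0.1158]
tongue 5898 (array([582.1, -85.6]), array([ 49.9, 168.1]), 99.01) [ 0.5783 -0.077   0.0754] [0.0648 0.0779]
headtop 5073 (array([531.6, 127.8]), array([88.3, 52.3]), 4.58) [0.5298 0.126  0.0649] [0.0596 0.067 ]
plateau 4482 (array([530.8, 127.9]), array([86.7, 52.3]), 4.91) [0.5289 0.1268 0.0655] [0.0636 0.0671]
slotfloor 415 (array([540.1, 134.3]), array([70. ,  3.2]), 5.38) [0.5403 0.1346 0.0456] [0.0411 0.0497]
```

servo_tool(motion=[[[4.0, -17, -1.0, 0, -1], [4.0, -17, -1.0, 0, -1], [4.0, -17, -1.0, 0, -1], [4.0, -17, -1.0, 0, -1], [4.0, -17, -1.0, 0, -1]]])

```text
time_s: 1.65
eef_pos: [0.4539, 0.1082, 0.2621]
eef_rot: [-0.0, 0.993, 0.117, -0.0]
wrist_force: [0.2, -1.3, -1.2]
opening: 1.001
grasp_force: 0.0
```

Run:
```python
from h import *
go(.43,.30,.22,13.1)
p,P,c=cloud('wrist'); save('w1.png',p);np.savez('w1.npz',p=p,P=P)
```

```text
shift [  2.12 -19.21   4.23] twist 0.29 t 1.65 F [ 0.2 -1.3 -1.2] q [-0.02 -0.07  1.86  0.    1.35  1.32] pos [0.4539 0.1082 0.2621] yaw 13.39 tilt [-0.e+00 -9.e-04 -1.e+00] open 1.001 gf 0.0
```

View pics/w1.png

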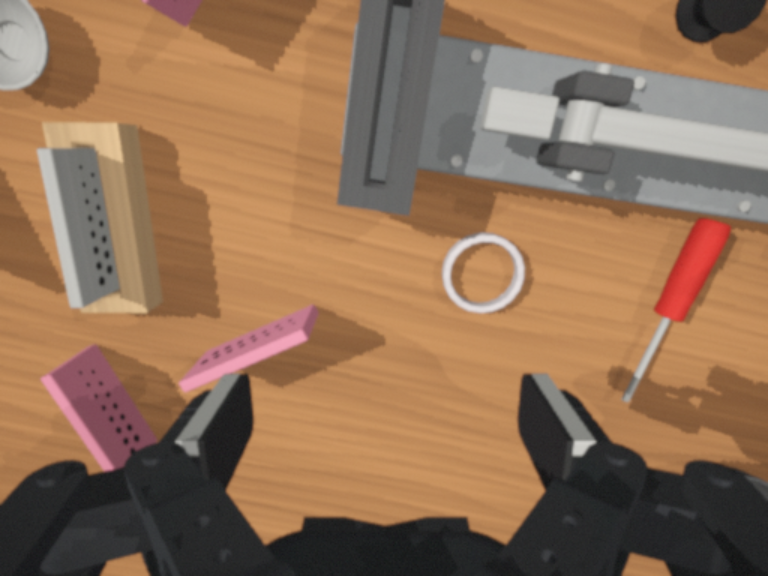

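The view shows the plate in its stand at (80,225) between pink look-alikes, and the head's slot at (390,100).

```bash
sed -i '/^for n in/,$d' m.py
cat > m1.py <<'E'
from h import *
from m import rect
def s(P,b,z0,z1):
    v,u=np.mgrid[:384,:512]*1.5
    m=(u>b[0])&(u<b[2])&(v>b[1])&(v<b[3])&(P[...,2]>z0)&(P[...,2]<z1); return P[m]
def rep(P,L):
  for k,b,z0,z1 in L:
    X=s(P,b,z0,z1); 
    if len(X)<6: print(k,len(X)); continue
    print(k,len(X),rect(X),X.mean(0).round(4),np.percentile(X[:,2],[3,97]).round(4))
E
python3 - <<'E'
from m1 import *
P=np.load("w1.npz")["P"]
rep(P,[("platetop",(20,130,130,320),.065,.08),("stand",(20,110,170,330),.02,.034),("headtop",(330,0,450,230),.062,.072),("floor",(365,0,415,190),.02,.045),("lowhead",(340,100,440,230),.062,.072)])
go(.4245,.329,.17,13.1)
E
```

```text
platetop 1303 (array([424.1, 327.4]), array([108.7,  11.9]), 12.78) [0.4276 0.327  0.069 ] [0.0655 0.0709]
stand 3840 (array([424.1, 327.4]), array([145.8,  55.9]), 13.41) [0.4339 0.3183 0.0273] [0.022 0.032]
headtop 5769 (array([551.8, 129.5]), array([128.6,  50.2]), 4.86) [0.5521 0.1292 0.0654] [0.0632 0.0669]
floor 1430 (array([562.7, 130.5]), array([114.4,  12.1]), 4.85) [0.5667 0.1309 0.0301] [0.0281 0.0379]
lowhead 3016 (array([524.1, 127.1]), array([73.2, 50.1]), 4.97) [0.5222 0.1262 0.0654] [0.0634 0.0669]
shift [  2.26 -22.32   9.19] twist 0.23 t 1.7 F [-1.1 -0.3 -0.7] q [-0.02 -0.07  1.86 -0.    1.35  1.31] pos [0.4541 0.1066 0.2619] yaw 13.33 tilt [-5.e-04  0.e+00 -1.e+00] open 1.0 gf 0.0
```

servo_tool(motion=[[[2.0, -19.2, 4.2, 0.3, -1], [2.0, -19.2, 4.2, 0.3, -1], [2.0, -19.2, 4.2, 0.3, -1], [2.0, -19.2, 4.2, 0.3, -1], [2.0, -19.2, 4.2, 0.3, -1]]])

```text
time_s: 2.2
eef_pos: [0.4287, 0.2995, 0.2182]
eef_rot: [-0.0, 0.994, 0.114, -0.002]
wrist_force: [-0.7, -1.0, 0.0]
opening: 1.0
grasp_force: 0.0
```

Run:
```python
from m1 import *
go(.4245,.329,.12,13.1)
p,P,c=cloud('wrist'); save('w2.png',p);np.savez('w2.npz',p=p,P=P)
X=P[(P[...,2]>.065)&(P[...,2]<.076)&(np.hypot(P[...,0]-.4245,P[...,1]-.329)<.065)]
print(len(X),rect(X))
```

```text
shift [ 0.29 -2.96  9.82] twist -0.06 t 2.2 F [-0.7 -1.   0. ] q [0.38 0.1  1.77 0.   1.27 1.72] pos [0.4287 0.2995 0.2182] yaw 13.04 tilt [-3.1e-03 -8.0e-04 -1.0e+00] open 1.0 gf 0.0
1332 (array([424.3, 327.7]), array([110.2,  10.2]), 12.92)
```

Run:
```python
from m1 import *
c=np.array([.4243,.3276]);a=np.radians(13);ex=np.array([np.cos(a),np.sin(a)]);ey=np.array([-ex[1],ex[0]])
for n in["w1","w2","scene0"]:
    P=np.load(n+".npz")["P"];P=P[P[...,2]>.035]; P=P[P[:,2]<.1];d=P[:,:2]-c;x=d@ex;y=d@ey
    m=(abs(x)<.03)&(abs(y)>.015)&(abs(y)<.1)
    print(n,m.sum(), y[m][np.argsort(abs(y[m]))[:5]].round(3))
go(.4243,.3276,.13,13.0); go(.4243,.3276,.074,13.0)
```

```text
w1 0 []
w2 0 []
scene0 0 []
shift [ 0.19 -3.05  8.87] twist 0.0 t 2.25 F [ 0.4 -1.   0.4] q [ 0.38  0.1   1.77 -0.    1.27  1.72] pos [0.4295 0.2975 0.2188] yaw 13.0 tilt [-2.6e-03  7.0e-04 -1.0e+00] open 1.0 gf 0.0
shift [ 0.21 -3.06 14.47] twist 0.0 t 2.25 F [ 0.4 -1.   0.4] q [ 0.38  0.1   1.77 -0.    1.27  1.72] pos [0.4295 0.2975 0.2188] yaw 13.0 tilt [-2.6e-03  7.0e-04 -1.0e+00] open 1.0 gf 0.0
```

servo_tool(motion=[[[0.2, -3.0, 3.0, 0, -0.4], [0.2, -3.05, 6.5, 0, -0.4], [0.2, -3.05, 9.0, 0, -0.4], [0.2, -3.05, 9.0, 0, -0.4], [0.2, -3.05, 9.0, 0, -0.4]]])

```text
time_s: 2.75
eef_pos: [0.4264, 0.3256, 0.1306]
eef_rot: [0.0, 0.994, 0.111, -0.0]
wrist_force: [0.1, 0.8, -0.1]
opening: 0.695
grasp_force: 0.0
```

Run:
```python
from h import *
go(.4243,.3276,.074,13.0)
```

```text
shift [-0.16 -0.25  5.66] twist -0.29 t 2.75 F [ 0.1  0.8 -0.1] q [ 0.43  0.25  1.81 -0.    1.09  1.78] pos [0.4264 0.3256 0.1306] yaw 12.71 tilt [-5.e-04  5.e-04 -1.e+00] open 0.695 gf 0.0
```

servo_tool(motion=[[[-0.15, -0.22, 3.0, -0.3, -0.4], [-0.15, -0.22, 5.6, -0.3, -0.4], [-0.15, -0.22, 5.6, -0.3, -0.4], [-0.15, -0.22, 5.6, -0.3, -0.4]]])

```text
time_s: 3.15
eef_pos: [0.4249, 0.3287, 0.0759]
eef_rot: [-0.0, 0.993, 0.114, 0.001]
wrist_force: [0.2, -0.6, 0.9]
opening: 0.697
grasp_force: 0.0
```

Run:
```python
from h import *
go(.4243,.3276,.074,13.0)
```

```text
shift [-0.09  0.1   0.19] twist 0.08 t 3.15 F [ 0.2 -0.6  0.9] q [ 0.44  0.33  1.83 -0.    0.98  1.78] pos [0.4249 0.3287 0.0759] yaw 13.08 tilt [ 1.8e-03 -3.0e-04 -1.0e+00] open 0.697 gf 0.0
```

servo_tool(motion=[[[-0.05, 0.05, 0.15, 0, -0.4], [-0.05, 0.05, 0.15, 0, 0.4], [-0.05, 0.05, 0.15, 0, 1], [-0.05, 0.05, 0.15, 0, 1], [-0.05, 0.05, 0.15, 0, 1]]])

```text
time_s: 3.65
eef_pos: [0.4236, 0.3286, 0.0733]
eef_rot: [-0.0, 0.993, 0.114, 0.0]
wrist_force: [-1.8, 0.6, 4.8]
opening: 0.099
grasp_force: 59.7
```

servo_tool(motion=[[[0, 0, 0, 0, 1], [0, 0, 0, 0, 1], [0, 0, 0, 0, 1]]])

```text
time_s: 3.95
eef_pos: [0.4236, 0.3286, 0.0733]
eef_rot: [-0.0, 0.993, 0.114, 0.0]
wrist_force: [-1.2, -0.2, 5.3]
opening: 0.101
grasp_force: 59.9
```

Run:
```python
from h import *
go(.4243,.3276,.174,13.0)
```

```text
shift [  0.06   0.11 -10.07] twist 0.13 t 3.95 F [-1.2 -0.2  5.3] q [0.44 0.34 1.83 0.   0.97 1.78] pos [0.4236 0.3286 0.0733] yaw 13.13 tilt [ 9.e-04 -4.e-04 -1.e+00] open 0.101 gf 59.9
```

servo_tool(motion=[[[0, 0, -1.5, 0, 1], [0, 0, -4, 0, 1], [0, 0, -7, 0, 1], [0, 0, -10, 0, 1], [0, 0, -10, 0, 1]]])

```text
time_s: 4.45
eef_pos: [0.4256, 0.3294, 0.1773]
eef_rot: [-0.001, 0.993, 0.114, 0.004]
wrist_force: [1.5, 0.6, -2.7]
opening: 0.104
grasp_force: 58.9
```

Run:
```python
from h import *
go(.5627,.1305,.18,4.85)
p,P,c=cloud('scene'); save('s1.png',p[150:300,200:450]);np.savez('s1.npz',p=p,P=P)
```

```text
shift [ 8.84 22.48 -0.24] twist 8.29 t 4.45 F [ 1.5  0.6 -2.7] q [ 0.44  0.18  1.78 -0.    1.18  1.78] pos [0.4256 0.3294 0.1773] yaw 13.14 tilt [ 0.0077 -0.0015 -1.    ] open 0.104 gf 58.9
```

servo_tool(motion=[[[8.8, 22.5, -0.3, 8.3, 1], [8.8, 22.5, -0.3, 8.3, 1], [8.8, 22.5, -0.3, 8.3, 1], [8.8, 22.5, -0.3, 8.3, 1], [8.8, 22.5, -0.3, 8.3, 1]]])

```text
time_s: 5.0
eef_pos: [0.5598, 0.1266, 0.1734]
eef_rot: [0.0, 0.999, 0.042, -0.002]
wrist_force: [0.2, 0.5, -3.6]
opening: 0.102
grasp_force: 59.2
```

Run:
```python
from h import *
go(.5627,.1305,.175,4.85)
```

```text
shift [ 0.32 -0.36 -0.17] twist -0.07 t 5.0 F [ 0.2  0.5 -3.6] q [ 0.02  0.27  1.68 -0.    1.2   1.5 ] pos [0.5598 0.1266 0.1734] yaw 4.78 tilt [-3.5e-03  2.0e-04 -1.0e+00] open 0.102 gf 59.2
```

servo_tool(motion=[[[0.2, -0.3, 1.0, 0, 1], [0.2, -0.3, 2.0, 0, 1], [0.2, -0.3, 3.0, 0, 1], [0.2, -0.3, 3.0, 0, 1]]])

```text
time_s: 5.4
eef_pos: [0.5589, 0.1333, 0.1424]
eef_rot: [-0.0, 0.999, 0.043, -0.003]
wrist_force: [0.0, -0.1, -3.2]
opening: 0.103
grasp_force: 59.4
```

Run:
```python
from h import *
from m import rect
go(.5627,.1305,.125,4.85)
p,P,c=cloud('wrist'); save('w3.png',p);np.savez('w3.npz',p=p,P=P)
o=ctrl.get_obs();T=o["eef_pos"];R=rot(o["eef_rot"])
p,Q,c=cloud('scene')
for A in (P,Q):
    L=(A-T)@R; m=(abs(L[...,0])<.07)&(abs(L[...,1])<.012)&(L[...,2]>-.004)&(L[...,2]<.06)
    X=L[m]; print(m.sum(), (np.percentile(X,[1,50,99],axis=0)*1000).round(1).tolist() if m.sum() else '')
```

```text
shift [0.37 0.31 1.74] twist 0.07 t 5.4 F [ 0.  -0.1 -3.2] q [0.03 0.31 1.7  0.   1.14 1.51] pos [0.5589 0.1333 0.1424] yaw 4.92 tilt [-6.1e-03 -5.0e-04 -1.0e+00] open 0.103 gf 59.4
5362 [[-39.5, -11.1, -2.6], [11.6, 0.9, 5.2], [55.0, 11.1, 46.9]]
281 [[-50.2, -10.0, -2.0], [29.0, -3.2, 20.2], [57.3, 10.3, 59.0]]
```

View pics/w3.png

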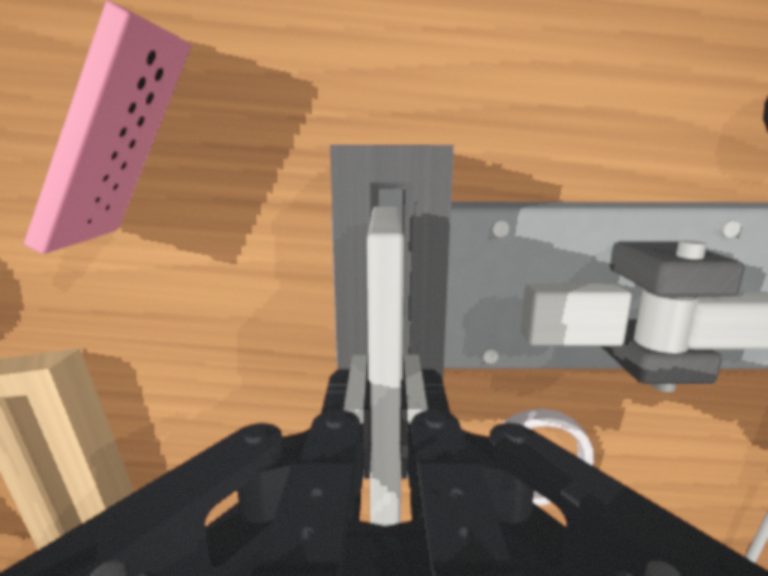

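The plate is held straight and centred (far end at +55 mm in the tool frame), parallel to the slot seen at (390,195). I let it settle before inserting.

servo_tool(motion=[[[0, 0, 0, 0, 1], [0, 0, 0, 0, 1], [0, 0, 0, 0, 1]]])

```text
time_s: 5.8
eef_pos: [0.562, 0.1325, 0.1463]
eef_rot: [0.0, 0.999, 0.042, 0.001]
wrist_force: [-0.6, 0.5, -4.3]
opening: 0.098
grasp_force: 59.4
```

```bash
cat > slot.py <<'E'
from m1 import *
go(.5627,.1305,.125,4.85)
p,P,c=cloud('wrist')
o=ctrl.get_obs();T=o["eef_pos"];R=rot(o["eef_rot"]);L=(P-T)@R*1000
hz=(T[2]-.066)*1000
m=(abs(P[...,2]-.0655)<.003)&(abs(L[...,0])<90)&(abs(L[...,1])<60)
print("head x far",np.percentile(L[m][:,0],99.5).round(1),"y",np.percentile(L[m&(L[...,0]>62)][:,1],[.5,99.5]).round(1),np.percentile(L[m&(L[...,0]>62)&(L[...,0]<72)][:,1],[.5,99.5]).round(1))
t=(abs(L[...,1])<9)&(L[...,0]>28)&(L[...,0]<60)&(abs(L[...,2]-4)<6)
X=L[t];print("platetop",len(X),"far",np.percentile(X[:,0],99.5).round(1),"z",np.percentile(X[:,2],[2,50]).round(1),"y near/far",[np.percentile(X[(X[:,0]>a)&(X[:,0]<a+8)][:,1],[1,99]).round(1).tolist() for a in(28,44)])
E
python3 slot.py
```

```text
shift [0.05 0.21 2.13] twist 0.0 t 5.8 F [-0.6  0.5 -4.3] q [ 0.03  0.31  1.69 -0.    1.14  1.51] pos [0.562  0.1325 0.1463] yaw 4.85 tilt [ 1.1e-03  1.0e-04 -1.0e+00] open 0.098 gf 59.4
head x far 75.2 y [-22.6  27. ] [-22.6  27. ]
platetop 1602 far 56.0 z [2.6 3.8] y near/far [[-3.9, 6.0], [-3.7, 5.8]]
```

servo_tool(motion=[[[0, 0.15, 0.6, 0, 1], [0, 0.15, 1.4, 0, 1], [0, 0.15, 2.0, 0, 1], [0, 0.15, 2.5, 0, 1], [0, 0.15, 2.5, 0, 1]]])

```text
time_s: 6.35
eef_pos: [0.5611, 0.1307, 0.1193]
eef_rot: [-0.0, 0.999, 0.042, -0.001]
wrist_force: [0.6, 0.8, -4.1]
opening: 0.101
grasp_force: 59.5
```

```bash
python3 slot.py
```

```text
shift [ 0.16  0.03 -0.57] twist -0.03 t 6.35 F [ 0.6  0.8 -4.1] q [0.02 0.34 1.71 0.   1.09 1.51] pos [0.5611 0.1307 0.1193] yaw 4.82 tilt [-2.2e-03 -1.0e-04 -1.0e+00] open 0.101 gf 59.5
head x far 76.1 y [-24.2  25.4] [-24.2  25.3]
platetop 1569 far 55.6 z [3.2 4.5] y near/far [[-3.8, 6.1], [-3.6, 5.9]]
```

servo_tool(motion=[[[0.05, 0, 0.6, 0, 1], [0.1, 0, 1.2, 0, 1], [0.1, 0, 1.8, 0, 1], [0.1, 0, 2.2, 0, 1], [0.1, 0, 2.3, 0, 1]]])

```text
time_s: 6.9
eef_pos: [0.5623, 0.1308, 0.0967]
eef_rot: [-0.0, 0.999, 0.042, -0.001]
wrist_force: [0.8, 0.7, -3.5]
opening: 0.104
grasp_force: 59.5
```

servo_tool(motion=[[[0, 0, 0, 0, 1], [0, 0, 0, 0, 1]]])

```text
time_s: 7.1
eef_pos: [0.5631, 0.1309, 0.0978]
eef_rot: [-0.0, 0.999, 0.042, 0.0]
wrist_force: [0.0, -0.3, -3.3]
opening: 0.102
grasp_force: 59.5
```

```bash
python3 slot.py
```

```text
shift [-0.04  0.03 -2.72] twist -0.02 t 7.1 F [ 0.  -0.3 -3.3] q [0.02 0.38 1.71 0.   1.05 1.51] pos [0.5631 0.1309 0.0978] yaw 4.83 tilt [ 4.e-04  0.e+00 -1.e+00] open 0.102 gf 59.5
head x far 74.3 y [-24.2  25.3] [-24.2  25.3]
platetop 1588 far 55.8 z [2.7 4. ] y near/far [[-3.8, 6.1], [-3.6, 5.8]]
```

servo_tool(motion=[[[0, 0, 0.2, 0, 1], [0, 0, 0.4, 0, 1], [0, 0, 0.45, 0, 1], [0, 0, 0.45, 0, 1]]])

```text
time_s: 7.55
eef_pos: [0.5629, 0.1309, 0.0933]
eef_rot: [0.0, 0.999, 0.042, 0.0]
wrist_force: [-1.7, -0.7, -0.4]
opening: 0.099
grasp_force: 59.9
```

```bash
python3 slot.py
```

```text
shift [-0.02  0.03 -3.17] twist -0.02 t 7.55 F [-1.7 -0.7 -0.4] q [ 0.02  0.38  1.71 -0.    1.04  1.51] pos [0.5629 0.1309 0.0933] yaw 4.83 tilt [ 0.  0. -1.] open 0.099 gf 59.9
head x far 74.6 y [-24.2  25.3] [-24.2  25.3]
platetop 1604 far 55.9 z [2.6 3.9] y near/far [[-3.8, 6.1], [-3.6, 5.9]]
```

servo_tool(motion=[[[0, 0, 0, 0, 0.3], [0, 0, 0, 0, -0.2], [0, 0, 0, 0, -0.2], [0, 0, 0, 0, -0.2]]])

```text
time_s: 8.0
eef_pos: [0.5631, 0.1308, 0.0933]
eef_rot: [-0.0, 0.999, 0.042, 0.0]
wrist_force: [1.1, -1.1, -0.4]
opening: 0.6
grasp_force: 0.0
```

servo_tool(motion=[[[0, 0, -2, 0, -0.2], [0, 0, -5, 0, -0.2], [0, 0, -9, 0, -0.2], [0, 0, -10, 0, -0.2], [0, 0, -10, 0, -0.2]]])

```text
time_s: 8.5
eef_pos: [0.5644, 0.1309, 0.1956]
eef_rot: [0.0, 0.999, 0.042, 0.003]
wrist_force: [-1.1, -0.5, 0.1]
opening: 0.604
grasp_force: 0.0
```

Run:
```python
from m1 import *
go(.5402,-.196,.22,94.8)
p,P,c=cloud('wrist')
m=(P[...,2]>.08)&(P[...,2]<.1)&(np.hypot(P[...,0]-.5627,P[...,1]-.1305)<.065)
X=P[m];print(len(X),rect(X),np.percentile(X[:,2],[2,50,98]).round(4))
```

```text
shift [-5.15 32.37 -2.46] twist -89.97 t 8.5 F [-1.1 -0.5  0.1] q [0.02 0.25 1.66 0.   1.23 1.51] pos [0.5644 0.1309 0.1956] yaw 4.83 tilt [ 5.e-03  3.e-04 -1.e+00] open 0.604 gf 0.0
1731 (array([564.1, 130. ]), array([109.6,   9.9]), 4.69) [0.0878 0.0895 0.0909]
```

Plate home: its top reads 0.0895 m and its position and yaw match the slot. Now to the latch.

servo_tool(motion=[[[-5.1, 32.4, -2.5, -90, -0.2], [-5.1, 32.4, -2.5, -90, -0.2], [-5.1, 32.4, -2.5, -90, -0.2], [-5.1, 32.4, -2.5, -90, -0.2], [-5.1, 32.4, -2.5, -90, -0.2]]])

```text
time_s: 9.05
eef_pos: [0.5454, -0.0983, 0.2082]
eef_rot: [-0.001, 0.925, 0.379, -0.001]
wrist_force: [0.6, -0.3, 0.6]
opening: 0.603
grasp_force: 0.0
```

Run:
```python
from m1 import *
go(.5402,-.196,.20,94.8)
```

```text
shift [-7.23  6.61  0.81] twist -50.27 t 9.05 F [ 0.6 -0.3  0.6] q [-0.39  0.19  1.7   0.    1.26  0.4 ] pos [ 0.5454 -0.0983  0.2082] yaw 44.53 tilt [-0.0014 -0.0036 -1.    ] open 0.603 gf 0.0
```

servo_tool(motion=[[[-7.2, 6.6, 0.5, -50.3, -0.3], [-7.2, 6.6, 0.5, -50.3, -0.3], [-7.2, 6.6, 0.5, -50.3, -0.3], [-7.2, 6.6, 0.5, -50.3, -0.3], [-7.2, 6.6, 0.5, -50.3, -0.3]]])

```text
time_s: 9.55
eef_pos: [0.5399, -0.1948, 0.2027]
eef_rot: [-0.002, 0.729, 0.685, -0.001]
wrist_force: [-0.8, 0.2, -0.5]
opening: 0.65
grasp_force: 0.0
```

servo_tool(motion=[[[0, 0, 0, -8, -0.3], [0, 0, 0, -8, -0.3], [0, 0, 0, -8, -0.3]]])

```text
time_s: 9.85
eef_pos: [0.5406, -0.1941, 0.2039]
eef_rot: [-0.001, 0.682, 0.731, -0.0]
wrist_force: [0.1, -0.1, -0.3]
opening: 0.648
grasp_force: 0.0
```

```bash
cat > tab.py <<'E'
from m1 import *
go(.5402,-.196,.117,94.8)
p,P,c=cloud('wrist'); np.savez('wt.npz',p=p,P=P)
o=ctrl.get_obs();L=(P-o["eef_pos"])@rot(o["eef_rot"])*1000
m=(P[...,2]>.107)&(P[...,2]<.122)&(np.hypot(P[...,0]-.5402,P[...,1]+.196)<.03)
if m.sum()>5: print("tab",m.sum(),rect(P[m]),np.median(P[m][:,2]),"tool",((np.percentile(L[m],1,axis=0)+np.percentile(L[m],99,axis=0))/2).round(1))
E
python3 tab.py; python3 -c "
from h import *
save('w4.png',np.load('wt.npz')['p'])"
```

```text
shift [-0.2  -0.04  8.69] twist -0.81 t 9.85 F [ 0.1 -0.1 -0.3] q [-0.55  0.23  1.66 -0.    1.26 -0.62] pos [ 0.5406 -0.1941  0.2039] yaw 93.99 tilt [ 0.0016 -0.0023 -1.    ] open 0.648 gf 0.0
tab 578 (array([ 539.7, -197.3]), array([11.7, 26.1]), 94.18) 0.11423192353909875 tool [-3.1 -1.1 92.2]
```

View pics/w4.png

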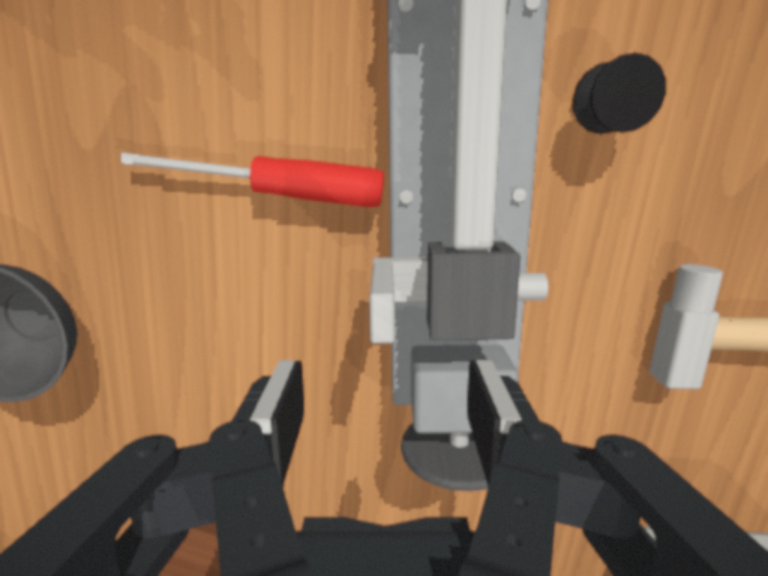

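The tab sits at about (382,300) and measures −3 mm, −1 mm in the tool frame, with its top at 0.114 m. The fingers straddle its line clear of the cup. I go down on it.

servo_tool(motion=[[[-0.3, -0.1, 2.5, -0.8, 0.1], [-0.3, -0.1, 5, -0.8, 0.1], [-0.3, -0.1, 7, -0.8, 0.1], [-0.3, -0.1, 7.5, -0.8, 0.1], [-0.3, -0.1, 7.5, -0.8, 0.1]]])

```text
time_s: 10.4
eef_pos: [0.54, -0.1972, 0.1296]
eef_rot: [-0.001, 0.676, 0.737, -0.0]
wrist_force: [-0.3, -0.3, -0.7]
opening: 0.449
grasp_force: 0.0
```

```bash
python3 tab.py
```

```text
shift [0.12 0.03 1.26] twist 0.14 t 10.4 F [-0.3 -0.3 -0.7] q [-0.56  0.33  1.7  -0.    1.11 -0.64] pos [ 0.54   -0.1972  0.1296] yaw 94.94 tilt [ 0.0013 -0.0018 -1.    ] open 0.449 gf 0.0
tab 2007 (array([ 540.3, -197. ]), array([59. , 25.7]), 5.51) 0.11439302957851723 tool [ 0.7 -0.4 16.1]
```

servo_tool(motion=[[[0, 0, 0.8, 0, 0.1], [0, 0, 1.2, 0, 0.1], [0, 0, 1.2, 0, 0.1], [0, 0, 1.2, 0, 1], [0, 0, 1.2, 0, 1]]])

```text
time_s: 10.95
eef_pos: [0.5393, -0.1979, 0.1189]
eef_rot: [-0.001, 0.675, 0.737, -0.001]
wrist_force: [-16.3, -2.4, 17.0]
opening: 0.126
grasp_force: 57.5
```

servo_tool(motion=[[[0, 0, 0, 0, 1], [0, 0, 0, 0, 1], [0, 0, 0, 0, 1], [0, 0, 0, 0, 1]]])

```text
time_s: 11.35
eef_pos: [0.5393, -0.1979, 0.1191]
eef_rot: [-0.001, 0.676, 0.737, -0.001]
wrist_force: [-7.6, 0.3, 5.0]
opening: 0.125
grasp_force: 59.6
```

```bash
python3 -c "
from h import *
go(.5402,-.196,.117,94.8)"
```

```text
shift [0.18 0.1  0.21] twist 0.21 t 11.35 F [-7.6  0.3  5. ] q [-0.56  0.34  1.71 -0.    1.09 -0.64] pos [ 0.5393 -0.1979  0.1191] yaw 95.01 tilt [ 2.e-04 -3.e-03 -1.e+00] open 0.125 gf 59.6
```

servo_tool(motion=[[[0, -0.4, 0, 0, 1], [0, -0.8, 0, 0, 1], [0, -1.2, 0, 0, 1], [0, -1.35, 0, 0, 1], [0, -1.35, 0, 0, 1]]])

```text
time_s: 11.85
eef_pos: [0.5286, -0.1988, 0.1191]
eef_rot: [0.002, 0.676, 0.737, 0.001]
wrist_force: [8.2, 1.2, -3.7]
opening: 0.125
grasp_force: 58.5
```

```bash
cat > lat.py <<'E'
from h import *
o=ctrl.get_obs();d=o["eef_pos"]-np.array([.5393,-.1979,.1191]);a=np.radians(4.83)
print("dx,dy bench mm",(1000*np.array([d[0]*np.cos(a)+d[1]*np.sin(a),-d[0]*np.sin(a)+d[1]*np.cos(a),d[2]])).round(1));go(.5393,-.1979,.1191,94.8)
E
python3 lat.py
```

```text
dx,dy bench mm [-10.8   0.   -0. ]
shift [-0.    1.08  0.  ] twist 0.19 t 11.85 F [ 8.2  1.2 -3.7] q [-0.57  0.32  1.74  0.    1.08 -0.66] pos [ 0.5286 -0.1988  0.1191] yaw 94.99 tilt [-8.0e-04  4.1e-03 -1.0e+00] open 0.125 gf 58.5
```

servo_tool(motion=[[[0, -0.25, 0, 0, 1], [0, -0.25, 0, 0, 1], [0, -0.25, 0, 0, 1]]])

```text
time_s: 12.15
eef_pos: [0.5264, -0.199, 0.1191]
eef_rot: [0.002, 0.676, 0.737, 0.001]
wrist_force: [8.8, 1.1, -2.9]
opening: 0.127
grasp_force: 58.5
```

```bash
python3 lat.py
```

```text
dx,dy bench mm [-13.  -0.  -0.]
shift [-0.   1.3  0. ] twist 0.19 t 12.15 F [ 8.8  1.1 -2.9] q [-0.57  0.31  1.75  0.    1.08 -0.66] pos [ 0.5264 -0.199   0.1191] yaw 94.99 tilt [-0.001   0.0045 -1.    ] open 0.127 gf 58.5
```

Latch pulled 13 mm with about 9 N, matching the spring. Now I lift along the hinge arc.

servo_tool(motion=[[[0.12, 0, -0.5, 0, 1], [0.25, 0, -1.0, 0, 1], [0.4, 0, -1.5, 0, 1], [0.56, 0, -2.0, 0, 1], [0.56, 0, -2.0, 0, 1]]])

```text
time_s: 12.65
eef_pos: [0.5259, -0.1935, 0.1392]
eef_rot: [0.002, 0.675, 0.737, 0.001]
wrist_force: [9.3, 0.0, -8.3]
opening: 0.125
grasp_force: 58.5
```

```bash
python3 lat.py
```

```text
dx,dy bench mm [-13.    5.5  20.1]
shift [-0.55  1.28  2.02] twist 0.22 t 12.65 F [ 9.3  0.  -8.3] q [-0.57  0.28  1.74  0.    1.11 -0.65] pos [ 0.5259 -0.1935  0.1392] yaw 95.02 tilt [-0.0018  0.0046 -1.    ] open 0.125 gf 58.5
```

Moving freely at a low force. On to about 0.35 rad.

servo_tool(motion=[[[0.35, 0, -1.0, 0, 1], [0.75, 0, -1.9, 0, 1], [1.2, 0, -2.8, 0, 1], [1.7, 0, -3.7, 0, 1], [2.25, 0, -4.6, 0, 1]]])

```text
time_s: 13.15
eef_pos: [0.5236, -0.1713, 0.1849]
eef_rot: [0.002, 0.676, 0.737, 0.001]
wrist_force: [8.5, 2.6, -7.4]
opening: 0.125
grasp_force: 58.5
```

servo_tool(motion=[[[0, 0, 0, 0, 1], [0, 0, 0, 0, 1], [0, 0, 0, 0, 1]]])

```text
time_s: 13.45
eef_pos: [0.5237, -0.1712, 0.1847]
eef_rot: [0.002, 0.675, 0.737, 0.001]
wrist_force: [9.4, 0.4, -6.6]
opening: 0.123
grasp_force: 58.8
```

Run:
```python
from m1 import *
import lat
p,P,c=cloud('scene'); save('s2.png',cv2.resize(p[130:290,120:330],None,fx=2,fy=2))
m=(P[...,2]>.08)&(P[...,2]<.1)&(np.hypot(P[...,0]-.5627,P[...,1]-.1305)<.062)
print(m.sum(),rect(P[m]),np.percentile(P[m][:,2],[2,50,98]))
```

```text
dx,dy bench mm [-13.3  27.9  65.6]
shift [-2.78  1.29  6.57] twist 0.22 t 13.45 F [ 9.4  0.4 -6.6] q [-0.53  0.2   1.74  0.    1.2  -0.62] pos [ 0.5237 -0.1712  0.1847] yaw 95.02 tilt [-0.0016  0.0043 -1.    ] open 0.123 gf 58.8
150 (array([564.9, 130.2]), array([109.2,  11.5]), 4.89) [0.08150173 0.08961459 0.09425441]
```

View pics/s2.png

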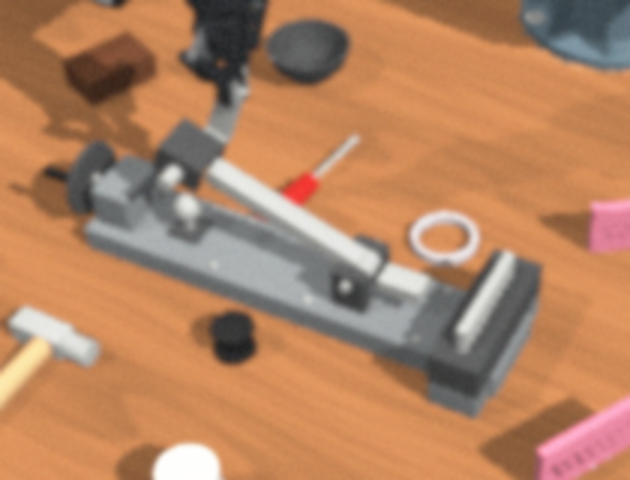

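The tongue is up with its cup at (190,150), clear of the ball at (187,208). The plate is home in the head at (485,300), and the spool, bangle and screwdriver look undisturbed.

```bash
python3 -c "
from bench import ctrl
print(ctrl.hand_in())"
```

```text
the job is handed in; nothing more can be done
None
```

The job is handed in: the draw plate is fully home in the head slot and released, and the gripper holds the tongue up about 0.35 rad with the latch pulled 13 mm, which puts the cup's rim about 4.5 cm above the ball by hinge geometry; robot time was about 13.5 s.

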